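# Fetch the boxed-in jar from the reagent tray to the balance and put the bottles back

## Robot

A 6-joint arm with a two-finger parallel gripper is mounted at the origin on the work surface. World frame = base frame: x ahead of the robot, y to its left, z up, the work surface at z = 0. Lengths are in m, angles in rad, forces in N, time in s.
With the tool pointing down it reaches from about 0.35 to 0.775 m from the base axis. Payload 7.3 kg.
Tool frame: the origin (TCP) lies at the very end of the fingers, on their centre line; the grasp point (between the pads) lies 19 mm behind it; z points along the fingers, y is the line along which they close (so a half turn about z gives the same grasp; the last joint's range is limited). The gripper opens to 92 mm and grips with 3 to 60 N. Pads are 19 mm wide; open, the fingers measure 130 mm over their backs; the gripper's body (75 mm by 190 mm) begins 47 mm behind the grasp point.
Start: joints at [0.959, 0.342, 1.524, -0, 1.275, -0.146], TCP at [0.236, 0.469, 0.202] pointing down, gripper open.
Joint ranges: [-2.53, 2.53], [-0.77, 2.02], [0.04, 2.7], [-1, 4.14], [0.28, 2.66], [-3.11, 3.11]. Speed limits (rad/s): [2.57, 2.57, 3.14, 3.14, 3.14, 3.14].

## Interface

Orientations are given as [roll, pitch, yaw] about the fixed x, y, z axes, in that order (R = Rz(yaw) Ry(pitch) Rx(roll)).
In Python, from cell import robot gives the robot as it stands.
- The arm moves only by the tool apply_moves, never from a script. Its argument "motion" is text: rows parted by semicolons, each of 7 numbers parted by spaces: the opening in per cent of the stroke, from 0 (shut) to 100 (fully open), then the shift along the tool's x, y, z in cm, then the turn, a rotation vector about the tool's x, y, z in rad. A call has 1 to 20 rows; each row shifts and turns the commanded pose from where the row before left it, along the tool's axes as they then stand; what a row does not reach is not made up. A row lasts 1/8 s, in which the tool goes at most 62.5 mm and 10.7 degrees, less where a joint would pass 70% of its speed; a pose out of reach is approached as far as the arm can. A call with a gripper value outside its range is refused whole. The fingers move at their own pace and stop on an object; "force" is the grip in N (left out, the last holds). Time passes only in rows, so rows that do not move let the fingers close. It gives the time, the measured TCP pose, the force, the opening and the grip force at its end, in the units of the state.
- robot.observe(): the state, without advancing time (a new reading comes with each control period).
- robot.read_camera(name): name is "scene" or "top" or "wrist"; returns a dict with "img" (400x640x3 uint8, red, green, blue), "fovy" (degrees; the focal length in pixels is half the picture's height over the tangent of half this angle, whatever the lens; pixels are square), "cx", "cy" (the principal point, pixels), "R" (3x3) and "t" (3): a world point X has camera coordinates R X + t; the wrist camera has in their place "hand_eye" (4x4, takes a point from camera to tool coordinates, whose origin is the TCP and whose axes are the flange's). Camera axes: x right, y down, z forward; pixel columns grow to the right and rows downward; lengths in m; the calibration is good to about 2 mm. A picture is of the moment at which its call begins: read the wrist's pose just before it. There is no depth.
- robot.hand_in(): hands the job in; it is judged then, once.
Trained networks look in a picture, given as the dict that the camera call returned (one of the last four; its "shot" number tells which), for a name from the list of things; names that differ only in an ending like _2 or _b are one class to them, and where a whole thing is asked for, a point or a joint stands for the part that bears it (a point fixed in the world has none). Each returns a list of dicts, best first, with "score" (0 to 1); they miss things now and then, are a little off and sometimes report something else, mostly with a low value. They report only what shows in the picture. A call takes as long as a camera call. They do not tell look-alikes from the thing itself.
- robot.search_frame(target, picture): "centre" ([x, y, z] in m, in world coordinates, good to about 4 mm: the middle of the surface that is visible of it).
- robot.trace(target, picture): "pixels" (400x640 bool, what is visible of it).
The state is a dict: "time": time; "qpos": joint angles; "qvel": joint speeds; "joint_efforts": joint torques, N m; "tool_pos": TCP position; "tool_rot": TCP orientation; "contact_force": force on the tool from outside, world axes, zero at the start; "torque": the same for the moment, N m; "opening": finger opening in m; "grip_force": force on a finger pad.
Only numpy, scipy, OpenCV 4.12 (cv2) and the standard library are available. Lean on these libraries where they do the work, as an engineer would, in place of code of your own. Each camera call takes 0.05 s, during which the arm holds its last target. There are 200 camera calls.

## Task

The low jar in the reagent tray is wanted on the balance, but three tall bottles, one round, one square and one conical, stand close round it: lift all three out and stand them in the empty steel tray, and only then fetch the jar and stand it in the middle of the balance pan. After that put the three bottles back in the reagent tray, each upright on the very spot where it stood. Set the glass down, do not drop it or tip it over, and leave the two small vials in the tray where they are.

Things in the scene. Friction and masses are not known exactly. Their poses are not given: they have to be found in the camera images.
- tall_bottle: Tall round amber glass bottle, 46 mm in diameter and 150 mm high with its cap, about 0.26 kg. The blue ribbed screw cap on top is 34 mm in diameter and 24 mm high, on a 26 mm neck that is clear for at least 12 mm under it. Origin: centre of the underside, z up. Where it stands at the start is its own place, to which it must return.
- square_bottle: Square amber glass bottle, 46 x 46 mm in plan (its sides along its own x and y) and 125 mm high with its cap, about 0.24 kg. The blue ribbed screw cap on top is 34 mm in diameter and 24 mm high, on a 26 mm neck that is clear for at least 12 mm under it. Origin: centre of the underside, z up. Where it stands at the start is its own place, to which it must return.
- conical_flask: The conical bottle: an amber glass flask with a screw cap, 56 mm in diameter at the foot, tapering to the neck, 135 mm high with its cap, about 0.25 kg. The blue ribbed screw cap on top is 34 mm in diameter and 24 mm high, on a 26 mm neck that is clear for at least 12 mm under it. Origin: centre of the underside, z up. Where it stands at the start is its own place, to which it must return.
- jar: Low wide amber glass jar, 44 mm in diameter, with a blue ribbed lid 46 mm in diameter (top 17 mm), 52 mm high in all, about 0.14 kg. It stands in the reagent tray with a bottle or flask on its left, its right and its robot side, each centre about 60 mm from its own and only some 10 mm of gap. Origin: centre of the underside, z up.
- reagent_tray: Grey plastic reagent tray lying on the bench, 190 mm (its x) by 220 mm (its y), walls 4 mm thick and 22 mm high, floor 4 mm thick; fixed. It holds the three bottles, the jar and two small vials. Origin: centre of its underside on the bench, x roughly away from the robot (turned up to 0.3 rad), y roughly to the left.
- empty_tray: Empty steel tray lying on the bench, 190 mm (its x) by 200 mm (its y), walls 4 mm thick and 22 mm high, floor 4 mm thick; fixed. The side area for the bottles: there is room for all three anywhere on its floor. Origin: centre of its underside on the bench, x roughly away from the robot (turned up to 0.3 rad), y roughly to the left.
- pan (a point): Centre of the top of the balance's round steel pan, 120 mm in diameter, its top 60 mm above the bench. The balance is a white housing 225 mm (its x) by 200 mm (its y) and 49 mm high under the pan, whose centre lies 35 mm behind the middle of the housing, towards its x; display on the robot's side; fixed and rigid. x roughly away from the robot (turned up to 0.3 rad), y roughly to the left, z up.
- vial_left: Small amber vial with a blue cap, 24 mm in diameter and 43 mm high, standing in the front left corner of the reagent tray. Not to be moved. Origin: centre of its underside.
- vial_right: Small amber vial with a blue cap, 24 mm in diameter and 43 mm high, standing in the front right corner of the reagent tray. Not to be moved. Origin: centre of its underside.
Mind the look-alikes: they are no part of the job. Leave any purple look-alike of the jar alone.

How it is judged:
On the way, in this order (a step that is already met when the one before it is completed fails the run):
1. all three bottles stand released in the empty tray, the jar still in its place (x of tall_bottle in the frame of empty_tray between -0.075 and 0.075 m and y of tall_bottle in the frame of empty_tray between -0.08 and 0.08 m and z of tall_bottle in the frame of empty_tray between -0.002 and 0.01 m and angle between each of tall_bottle, square_bottle, conical_flask's own z axis and vertical below 0.1 rad and linear speed of each of tall_bottle, square_bottle, conical_flask below 0.03 m/s and contact force between the fingers and tall_bottle below 0.1 N and x of square_bottle in the frame of empty_tray between -0.075 and 0.075 m and y of square_bottle in the frame of empty_tray between -0.08 and 0.08 m and z of square_bottle in the frame of empty_tray between -0.002 and 0.01 m and contact force between the fingers and square_bottle below 0.1 N and x of conical_flask in the frame of empty_tray between -0.075 and 0.075 m and y of conical_flask in the frame of empty_tray between -0.08 and 0.08 m and z of conical_flask in the frame of empty_tray between -0.002 and 0.01 m and contact force between the fingers and conical_flask below 0.1 N and distance of jar from where it was at the start of the episode below 0.02 m), for 0.2 s.
2. the jar stands released in the middle of the balance pan while the bottles wait in the side tray (horizontal distance between jar and pan below 0.015 m and z of jar in the frame of pan between -0.005 and 0.005 m and angle between each of jar, tall_bottle, square_bottle, conical_flask's own z axis and vertical below 0.1 rad and linear speed of each of jar, tall_bottle, square_bottle, conical_flask below 0.03 m/s and contact force between the fingers and jar below 0.1 N and x of tall_bottle in the frame of empty_tray between -0.075 and 0.075 m and y of tall_bottle in the frame of empty_tray between -0.08 and 0.08 m and z of tall_bottle in the frame of empty_tray between -0.002 and 0.01 m and contact force between the fingers and tall_bottle below 0.1 N and x of square_bottle in the frame of empty_tray between -0.075 and 0.075 m and y of square_bottle in the frame of empty_tray between -0.08 and 0.08 m and z of square_bottle in the frame of empty_tray between -0.002 and 0.01 m and contact force between the fingers and square_bottle below 0.1 N and x of conical_flask in the frame of empty_tray between -0.075 and 0.075 m and y of conical_flask in the frame of empty_tray between -0.08 and 0.08 m and z of conical_flask in the frame of empty_tray between -0.002 and 0.01 m and contact force between the fingers and conical_flask below 0.1 N), for 0.2 s.
At the end, for the whole second after the job is handed in: The jar stands upright on the balance pan within 15 mm of its centre, each bottle upright in the reagent tray within 15 mm of where it stood at the start, all released and at rest; the vials within 20 mm of their places (horizontal distance between jar and pan below 0.015 m and z of jar in the frame of pan between -0.005 and 0.005 m and angle between each of jar, tall_bottle, square_bottle, conical_flask's own z axis and vertical below 0.1 rad and linear speed of each of jar, tall_bottle, square_bottle, conical_flask below 0.03 m/s and contact force between the fingers and jar below 0.1 N and distance of each of tall_bottle, square_bottle, conical_flask from where it was at the start of the episode below 0.015 m and contact force between the fingers and tall_bottle below 0.1 N and contact force between the fingers and square_bottle below 0.1 N and contact force between the fingers and conical_flask below 0.1 N and distance of each of vial_left, vial_right from where it was at the start of the episode below 0.02 m); the robot touches nothing.
It fails at once if a bottle, the jar or a vial is tipped over (more than 40 degrees) (angle between any of tall_bottle, square_bottle, conical_flask, jar, vial_left, vial_right's own z axis and vertical above 0.7 rad).
It fails at once if a bottle or the jar is dropped (falls freely faster than 0.6 m/s, about 20 mm) ((linear speed of tall_bottle above 0.6 m/s and contact force between anything else and tall_bottle below 0.05 N) or (linear speed of square_bottle above 0.6 m/s and contact force between anything else and square_bottle below 0.05 N) or (linear speed of conical_flask above 0.6 m/s and contact force between anything else and conical_flask below 0.05 N) or (linear speed of jar above 0.6 m/s and contact force between anything else and jar below 0.05 N)).
It fails at once if a vial is pushed more than 20 mm from its place (distance of any of vial_left, vial_right from where it was at the start of the episode above 0.02 m).
It also fails if it takes over 144 s, if anything falls off the work surface, if the arm or the gripper's body presses on something with over 40 N, if the wrist force passes 120 N, or if a joint passes its speed limit or range.

## Working session

There is one attempt and no reset: what is moved stays moved. The work goes in short steps, Python scripts to look and compute and a tool call to move; the robot and the scene stay as the last step left them, time stands still between calls to the robot, and variables do not carry over. Pictures are saved under pics/ and viewed, at most 14 in all, crops included, and the job is handed in when it is done.

Besides the shell and the picture viewer there is one more tool, called after "Request:" in YAML: its name, and indented under it one key for each argument. apply_moves: Moves the arm, as the interface text tells. Its arguments: {"type":"object","properties":{"motion":{"type":"string"},"force":{"type":"number"}},"required":["motion"]}

```bash
mkdir -p pics; ls; cat > h.py <<'E'
import numpy as np, cv2
from cell import robot
names=['tall_bottle','square_bottle','conical_flask','jar','reagent_tray','empty_tray','pan','vial_left']
def save(p,n): cv2.imwrite('pics/'+n+'.png',p['img'][:,:,::-1])
def f(p): return p['img'].shape[0]/2/np.tan(np.radians(p['fovy'])/2)
def proj(p,X):
    c=np.array(p['R'])@np.array(X)+np.array(p['t']); return np.array([p['cx'],p['cy']])+f(p)*c[:2]/c[2]
def ray(p,u,z):
    R=np.array(p['R']);C=-R.T@np.array(p['t']); d=R.T@np.array([(u[0]-p['cx'])/f(p),(u[1]-p['cy'])/f(p),1])
    return C+d*(z-C[2])/d[2]
E
python3 - <<'E'
from h import *
print(robot.observe())
for c in ('top','scene'):
    p=robot.read_camera(c); save(p,c)
    print(c,p['fovy'],p['cx'],p['cy'],'C',-np.array(p['R']).T@p['t'])
    for n in names:
        print(n,[(np.round(d['centre'],3),round(d['score'],2),np.round(proj(p,d['centre']))) for d in robot.search_frame(n,p)[:3]])
E
```

```text
pics
{'time': 0.0, 'qpos': array([ 9.58993116e-01,  3.42683180e-01,  1.52500929e+00, -7.87565612e-06,
        1.27539100e+00, -1.46000592e-01]), 'qvel': array([ 0.00051225,  0.00113138,  0.00046607, -0.00054008, -0.00208263,
        0.00263729]), 'joint_efforts': array([ 4.00358276e-04, -4.31237805e+01, -2.44218779e+01,  7.20829703e-02,
        5.61530620e-02, -1.64048947e-04]), 'tool_pos': array([0.23552688, 0.46871335, 0.20156821]), 'tool_rot': array([-3.14011660e+00, -2.09437382e-04,  2.67579218e+00]), 'contact_force': array([ 0.96138758,  0.05196273, -0.11708516]), 'torque': array([-0.00254468,  0.04387075, -0.00807893]), 'grip_force': 0.0, 'opening': 0.09167290660444205}
top 51.41346738800839 310.55669579274337 203.0631002341587 C [ 0.40492089 -0.0222241   1.33826539]
tall_bottle [(array([ 0.482, -0.258,  0.108]), 0.69, array([397., 202.]))]
square_bottle []
conical_flask [(array([ 0.426, -0.321,  0.078]), 0.8, array([417., 221.])), (array([ 0.4  , -0.251,  0.045]), 0.35, array([392., 230.]))]
jar [(array([ 0.612, -0.301,  0.048]), 0.79, array([406., 162.])), (array([ 0.624, -0.
[... 803 characters left out ...]
,  0.08 ]), 0.61, array([189., 260.])), (array([ 0.506, -0.399,  0.081]), 0.56, array([184., 298.]))]
jar [(array([ 0.636, -0.384,  0.054]), 0.86, array([234., 340.])), (array([ 0.624, -0.306,  0.056]), 0.78, array([259., 308.])), (array([ 0.501, -0.336,  0.058]), 0.72, array([210., 282.]))]
reagent_tray [(array([ 0.497, -0.352,  0.003]), 0.57, array([208., 298.]))]
empty_tray [(array([0.556, 0.011, 0.005]), 0.66, array([331., 219.]))]
pan [(array([ 0.41 , -0.417,  0.037]), 0.61, array([156., 287.])), (array([0.49 , 0.285, 0.046]), 0.56, array([373., 148.]))]
vial_left [(array([ 0.4  , -0.253,  0.036]), 0.64, array([213., 240.])), (array([ 0.407, -0.412,  0.034]), 0.55, array([158., 285.]))]
```

```bash
python3 - <<'E'
import cv2
a=cv2.imread('pics/top.png'); b=cv2.imread('pics/scene.png')
c=cv2.resize(a[130:260,180:470],None,fx=2.7,fy=2.7,interpolation=3)
d=cv2.resize(b[190:380,100:360],None,fx=3,fy=3,interpolation=3)
cv2.imwrite('pics/c1.png',c); cv2.imwrite('pics/c2.png',d)
E
```

```text
(no output)
```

View pics/c1.png

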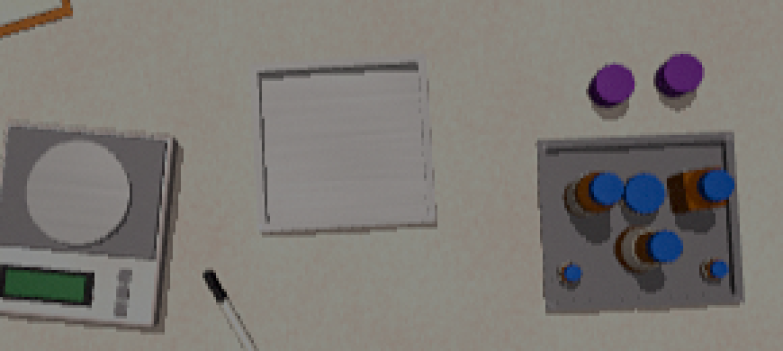

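View pics/c2.png

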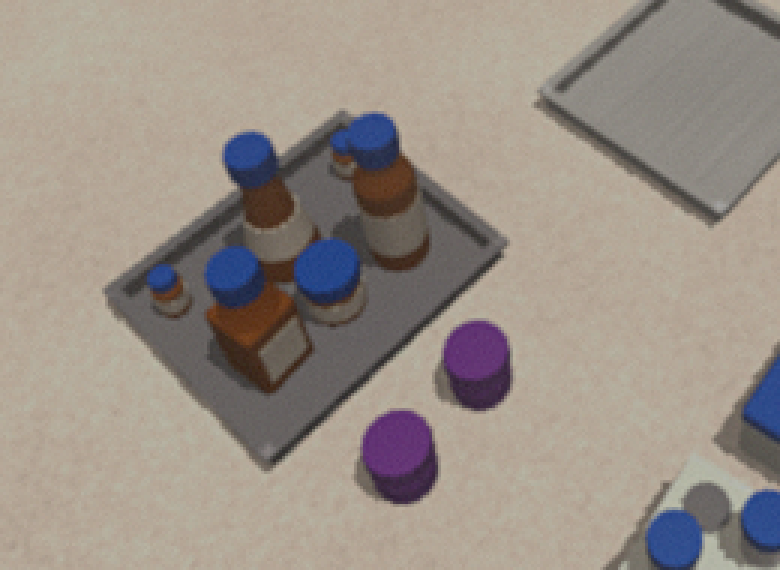

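Blue jar at top-crop (644,193), between the tall bottle (605,189), the square one (716,187) and the conical one (665,247). It is the only blue wide lid in the tray. The purple pair at (612,86) and (680,74) behind the tray are look-alikes. Next I'll fit the caps in both views.

```bash
cat >> h.py <<'E'
from scipy.optimize import least_squares
def hull(p,x,y,r,z0,z1):
    a=np.linspace(0,2*np.pi,40); return cv2.convexHull(np.array([proj(p,(x+r*np.cos(t),y+r*np.sin(t),z)) for t in a for z in (z0,z1)],np.float32))
def cen(h): m=cv2.moments(h); return np.array([m['m10'],m['m01']])/m['m00']
def fit(p,uv,x0,r,z0,z1): return least_squares(lambda v:cen(hull(p,v[0],v[1],r,z0,z1))-uv,x0,diff_step=1e-4).x
def blue(p):
    h=cv2.cvtColor(p['img'],cv2.COLOR_RGB2HSV); m=cv2.inRange(h,(105,110,50),(122,255,255))
    n,l,s,c=cv2.connectedComponentsWithStats(m,connectivity=4); return [(c[i],s[i,4]) for i in range(1,n) if s[i,4]>15]
caps=dict(tall_bottle=(.017,.130,.154),square_bottle=(.017,.105,.129),conical_flask=(.017,.115,.139),jar=(.023,.039,.056))
E
python3 - <<'E'
from h import *
guess=dict(tall_bottle=(.486,-.262),square_bottle=(.49,-.39),conical_flask=(.43,-.335),jar=(.49,-.325))
for c in ('top','scene'):
    p=robot.read_camera(c); bl=blue(p)
    for n,k in caps.items():
        u=proj(p,(*guess[n],k[2])); b=min(bl,key=lambda b:np.hypot(*(b[0]-u)))
        print(c,n,np.round(u),np.round(b[0],1),b[1],round(cv2.contourArea(hull(p,*guess[n],*k))),np.round(fit(p,b[0],guess[n],*k),4))
    for n in ('reagent_tray','empty_tray'):
        m=robot.trace(n,p)[0]['pixels'].astype(np.uint8)
        box=cv2.boxPoints(cv2.minAreaRect(cv2.findNonZero(m)))
        q=np.array([ray(p,u,.022)[:2] for u in box]);print(n,np.round(q,3).tolist(),np.round(q.mean(0),3))
    if c=='top':
        # pan: bright disc
        from math import pi
        e=robot.search_frame('pan',p); print([ (np.round(x['centre'],3)) for x in e])
        g=cv2.medianBlur(cv2.cvtColor(p['img'],cv2.COLOR_RGB2GRAY),3)
        ci=cv2.HoughCircles(g[150:260,170:260],3,1,60,param1=80,param2=12,minRadius=16,maxRadius=23)
        for x in ci[0][:2]: print(x,ray(p,(x[0]+170,x[1]+150),.06))
E
```

```text
top tall_bottle [402. 200.] [412.7 200.5] 297 130 [ 0.4842 -0.2957]
top square_bottle [444. 198.] [445.5 198.1] 111 135 [ 0.4903 -0.3973]
top conical_flask [427. 219.] [426.2 220.8] 116 133 [ 0.4251 -0.3356]
top jar [416. 200.] [412.7 200.5] 297 192 [ 0.4905 -0.3173]
reagent_tray [[0.554, -0.217], [0.559, -0.452], [0.358, -0.451], [0.354, -0.219]] [ 0.456 -0.335]
empty_tray [[0.656, 0.12], [0.662, -0.093], [0.459, -0.098], [0.453, 0.113]] [0.557 0.01 ]
[array([ 0.488, -0.379,  0.08 ])]
[37.5 50.5 18.8] [0.50584718 0.31842656 0.06      ]
scene tall_bottle [225. 231.] [222.2 235.6] 239 278 [ 0.4835 -0.27  ]
scene square_bottle [178. 277.] [177.7 281.5] 288 329 [ 0.4896 -0.3927]
scene conical_flask [182. 241.] [182.9 242.4] 219 288 [ 0.4247 -0.3316]
scene jar [211. 276.] [208.7 279.5] 354 391 [ 0.4877 -0.331 ]
reagent_tray [[0.358, -0.45], [0.314, -0.186], [0.562, -0.217], [0.567, -0.448]] [ 0.45  -0.325]
empty_tray [[0.464, -0.101], [0.391, 0.144], [0.653, 0.123], [0.686, -0.095]] [0.548 0.018]
```

Request:
apply_moves:
  motion: "60 0 0 -2 0 0 0.184;60 0 0 -2 0 0 0.184;60 0 0 -2 0 0 0.184;60 0 0 -2 0 0 0.184;60 0 0 -2 0 0 0.184;60 0 0 0 0 0 0.185;60 -5 4.6 0 0 0 0;60 -5 4.6 0 0 0 0;60 -5 4.6 0 0 0 0;60 -5 4.6 0 0 0 0;60 -5 4.6 0 0 0 0;60 -5 0 0 0 0 0;60 -5 0 0 0 0 0;60 -5 0 0 0 0 0;60 -5 0 0 0 0 0;60 -5 0 0 0 0 0;60 -5 0 0 0 0 0;60 -5 0 0 0 0 0;60 -5 0 0 0 0 0"
  force: 30

```text
time: 3.62
tool_pos: [0.4471, -0.1625, 0.3024]
tool_rot: [3.141, 0.0, 1.571]
contact_force: [1.2, -0.3, -0.1]
opening: 0.0552
grip_force: 0.0
```

Request:
apply_moves:
  motion: "60 -5 0 0 0 0 0;60 -5 0 0 0 0 0;60 -3 0 0 0 0 0;60 0 0 0 0 0 0;60 0 0 0 0 0 0"

```text
time: 4.25
tool_pos: [0.4473, -0.2902, 0.3021]
tool_rot: [-3.142, -0.001, 1.571]
contact_force: [-0.0, -0.1, 0.1]
opening: 0.0546
grip_force: 0.0
```

```bash
cat >> h.py <<'E'
from scipy.spatial.transform import Rotation
def wrist():
    o=robot.observe(); p=robot.read_camera('wrist'); H=np.array(p['hand_eye'])
    T=np.eye(4);T[:3,:3]=Rotation.from_euler('xyz',o['tool_rot']).as_matrix();T[:3,3]=o['tool_pos']
    M=np.linalg.inv(T@H); p['R']=M[:3,:3];p['t']=M[:3,3]; return o,p
E
python3 - <<'E'
from h import *
o,p=wrist(); print(o['tool_pos'],p['fovy'],np.array(p['hand_eye']).round(3)); save(p,'w1')
guess=dict(tall_bottle=(.484,-.270),square_bottle=(.49,-.394),conical_flask=(.425,-.333),jar=(.488,-.331))
bl=blue(p)
for n,k in caps.items():
    u=proj(p,(*guess[n],k[2])); b=min(bl,key=lambda b:np.hypot(*(b[0]-u)))
    print(n,np.round(u),np.round(b[0],1),b[1],round(cv2.contourArea(hull(p,*guess[n],*k))),np.round(fit(p,b[0],guess[n],*k),4))
E
```

```text
[ 0.4473396  -0.29024368  0.30214665] 70.89503892025492 [[ 0.001 -0.968 -0.252  0.067]
 [ 1.     0.     0.001  0.   ]
 [-0.001 -0.252  0.968 -0.181]
 [ 0.     0.     0.     1.   ]]
tall_bottle [353. 166.] [357.5 165.2] 641 708 [ 0.4896 -0.2703]
square_bottle [353. 253.] [353.6 242.9] 209 597 [ 0.491  -0.3832]
conical_flask [305. 213.] [306.9 210.7] 555 633 [ 0.427  -0.3328]
jar [348. 196.] [349.1 196. ] 655 708 [ 0.4899 -0.333 ]
```

View pics/w1.png

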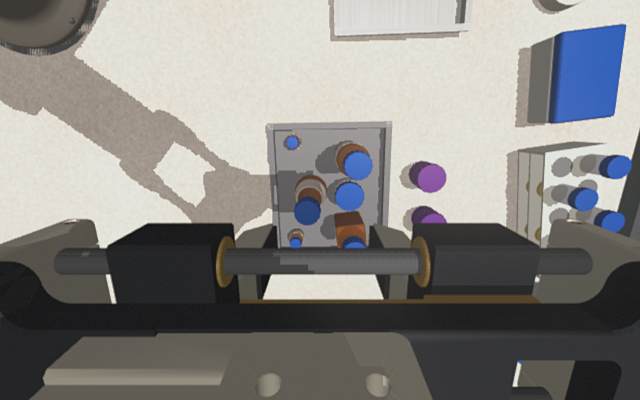

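Request:
apply_moves:
  motion: "60 2 4.1 0 0 0 0;60 0 0 4.5 0 0 0;60 0 0 4.5 0 0 0;60 0 0 4.5 0 0 0;60 0 0 3 0 0 0;60 0 0 1.4 0 0 0;60 0 0 0 0 0 0;60 0 0 0 0 0 0"

```text
time: 5.3
tool_pos: [0.4892, -0.2712, 0.1248]
tool_rot: [3.139, 0.002, 1.571]
contact_force: [-0.5, -0.4, -0.0]
opening: 0.0552
grip_force: 0.0
```

Request:
apply_moves:
  motion: "0 0 0 0 0 0 0;0 0 0 0 0 0 0;0 0 0 0 0 0 0;0 0 0 0 0 0 0;0 0 0 0 0 0 0;0 0 0 -1 0 0 0;0 0 0 -2 0 0 0;0 0 0 -2 0 0 0;0 0 0 -1 0 0 0;0 0 0 0 0 0 0"

```text
time: 6.55
tool_pos: [0.4884, -0.2709, 0.1836]
tool_rot: [3.141, 0.0, 1.571]
contact_force: [0.2, -0.5, -3.6]
opening: 0.0321
grip_force: 30.0
```

Request:
apply_moves:
  motion: "0 2 0.6 0 0 0 0;0 4 1.3 0 0 0 0;0 4.5 1.4 0 0 0 0;0 4.5 1.4 0 0 0 0;0 4.5 1.4 0 0 0 0;0 4.5 1.4 0 0 0 0;0 4 1.3 0 0 0 0;0 3.3 1 0 0 0 0;0 2 0.6 0 0 0 0;0 0 0 1 0 0 0;0 0 0 2 0 0 0;0 0 0 1.5 0 0 0;0 0 0 0.8 0 0 0;0 0 0 0.4 0 0 0;0 0 0 0 0 0 0;0 0 0 0 0 0 0"

```text
time: 8.55
tool_pos: [0.5927, 0.0621, 0.1268]
tool_rot: [3.14, -0.0, 1.571]
contact_force: [-0.1, 0.3, -2.4]
opening: 0.032
grip_force: 30.0
```

Request:
apply_moves:
  motion: "0 0 0 0.2 0 0 0;0 0 0 0 0 0 0;60 0 0 0 0 0 0;60 0 0 0 0 0 0;60 0 0 0 0 0 0;60 0 0 -2 0 0 0;60 0 0 -3 0 0 0;60 -4.6 -1.1 0 0 0 0;60 -5.1 -1.1 0 0 0 0;60 -5.1 -1.1 0 0 0 0;60 -5.1 -1.2 0 0 0 0;60 -5.1 -1.2 0 0 0 0;60 -5.1 -1.2 0 0 0 0;60 -5.1 -1.1 0 0 0 0;60 -5.1 -1.1 0 0 0 0;60 -5.4 -1.2 0 0 0 0;60 0 0 0 0 0 0"

```text
time: 10.68
tool_pos: [0.4878, -0.3986, 0.1737]
tool_rot: [-3.141, 0.001, 1.566]
contact_force: [-0.4, 0.9, -1.5]
opening: 0.0549
grip_force: 0.0
```

```bash
python3 - <<'E'
from h import *
p=robot.read_camera('scene'); save(p,'s2')
cv2.imwrite('pics/s2c.png',cv2.resize(p['img'][80:380,90:490,::-1],None,fx=1.9,fy=1.9))
E
```

```text
(no output)
```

View pics/s2c.png

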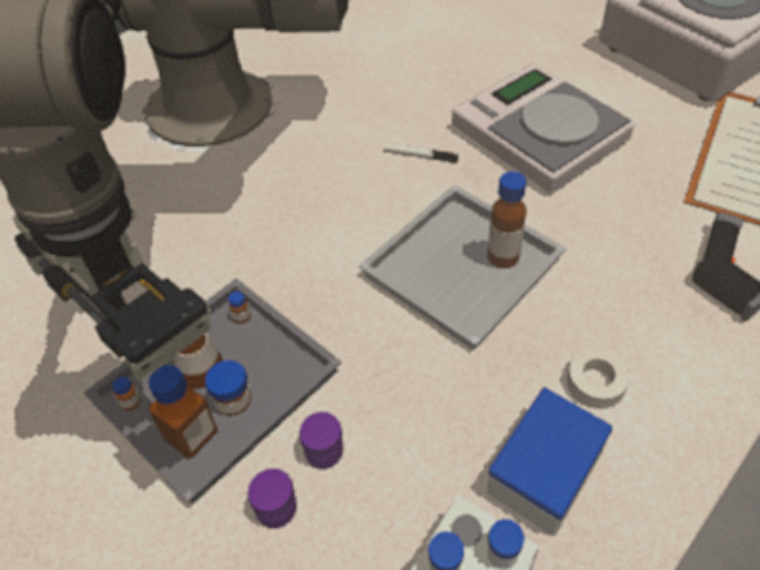

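The tall bottle stands upright in the empty tray at crop (508,250). The square, conical and jar are undisturbed, at (180,425), (195,355) and (228,385). Descending on the square bottle.

Request:
apply_moves:
  motion: "60 0 0.1 3 0 0 0;60 0 0 3 0 0 0;60 0 0 1.3 0 0 0;60 0 0 0 0 0 0;60 0 0 0 0 0 0"

```text
time: 11.35
tool_pos: [0.4912, -0.395, 0.1026]
tool_rot: [3.14, 0.001, 1.571]
contact_force: [0.1, -0.7, 0.6]
opening: 0.0551
grip_force: 0.0
```

Request:
apply_moves:
  motion: "60 0 0 0.4 0 0 0;60 0 0 0 0 0 0;0 0 0 0 0 0 0;0 0 0 0 0 0 0;0 0 0 0 0 0 0;0 0 0 0 0 0 0;0 0 0 0 0 0 0;0 0 0 -1 0 0 0;0 0 0 -3 0 0 0;0 0 0 -3 0 0 0;0 0 0 -1 0 0 0;0 0 0 0 0 0 0"

```text
time: 12.85
tool_pos: [0.4903, -0.3949, 0.1774]
tool_rot: [3.141, 0.0, 1.571]
contact_force: [0.2, -0.6, -2.2]
opening: 0.0323
grip_force: 30.0
```

Request:
apply_moves:
  motion: "0 2 0.6 0 0 0 0;0 4 1.1 0 0 0 0;0 4.7 1.3 0 0 0 0;0 4.8 1.4 0 0 0 0;0 4.8 1.4 0 0 0 0;0 4.7 1.4 0 0 0 0;0 4.7 1.3 0 0 0 0;0 4 1.1 0 0 0 0;0 2 0.6 0 0 0 0;0 0 0 1 0 0 0;0 0 0 2.5 0 0 0;0 0 0 2.5 0 0 0;0 0 0 1.2 0 0 0;0 0 0 0.4 0 0 0;0 0 0 0 0 0 0;0 0 0 0 0 0 0"

```text
time: 14.85
tool_pos: [0.5929, -0.0381, 0.1021]
tool_rot: [3.14, 0.0, 1.571]
contact_force: [0.6, -0.5, -2.4]
opening: 0.0322
grip_force: 30.0
```

Request:
apply_moves:
  motion: "0 0 0 0.2 0 0 0;0 0 0 0.1 0 0 0;0 0 0 0 0 0 0;60 0 0 0 0 0 0;60 0 0 0 0 0 0;60 0 0 0 0 0 0;60 0 0 -2 0 0 0;60 0 0 -5 0 0 0;60 -3.5 -1.9 0 0 0 0;60 -4.4 -2.5 0 0 0 0;60 -4.4 -2.5 0 0 0 0;60 -4.4 -2.5 0 0 0 0;60 -4.4 -2.5 0 0 0 0;60 -4.4 -2.5 0 0 0 0;60 -4 -2.3 0 0 0 0;60 0 0 3 0 0 0;60 0 0 3 0 0 0;60 0 0 0.2 0 0 0;60 0 0 0 0 0 0"

```text
time: 17.23
tool_pos: [0.4259, -0.3332, 0.1071]
tool_rot: [3.141, 0.001, 1.571]
contact_force: [0.4, 0.0, 0.2]
opening: 0.0554
grip_force: 0.0
```

Request:
apply_moves:
  motion: "0 0 0 0 0 0 0;0 0 0 0 0 0 0;0 0 0 0 0 0 0;0 0 0 0 0 0 0;0 0 0 0 0 0 0;0 0 0 -1 0 0 0;0 0 0 -3 0 0 0;0 0 0 -3 0 0 0;0 0 0 0 0 0 0;0 0 0 0 0 0 0"

```text
time: 18.48
tool_pos: [0.4247, -0.3323, 0.175]
tool_rot: [-3.14, -0.002, 1.571]
contact_force: [-0.8, 0.3, -1.6]
opening: 0.0323
grip_force: 30.0
```

Request:
apply_moves:
  motion: "0 2 0.5 0 0 0 0;0 4 1 0 0 0 0;0 4.5 1.1 0 0 0 0;0 4.5 1.1 0 0 0 0;0 4.5 1.1 0 0 0 0;0 4.5 1.1 0 0 0 0;0 4.5 1.1 0 0 0 0;0 4 1 0 0 0 0;0 2 0.6 0 0 0 0;0 0 0 1 0 0 0;0 0 0 2.5 0 0 0;0 0 0 2 0 0 0;0 0 0 1 0 0 0;0 0 0 0.3 0 0 0;0 0 0 0 0 0 0;0 0 0 0 0 0 0"

```text
time: 20.48
tool_pos: [0.5118, 0.012, 0.1089]
tool_rot: [3.14, 0.0, 1.571]
contact_force: [0.1, 0.2, -1.7]
opening: 0.0323
grip_force: 30.0
```

Request:
apply_moves:
  motion: "0 0 0 0.2 0 0 0;0 0 0 0 0 0 0;60 0 0 0 0 0 0;60 0 0 0 0 0 0;60 0 0 0 0 0 0;60 0 0 -2 0 0 0;60 0 0 -4 0 0 0;60 -3.4 -0.3 0 0 0 0;75 -5 -0.3 0 0 0 0;75 -5 -0.4 0 0 0 0;75 -5 -0.4 0 0 0 0;75 -5 -0.3 0 0 0 0;75 -5 -0.3 0 0 0 0;75 -4 -0.3 0 0 0 0;75 -2 0 0 0 0 0;75 0 0 0 0 0 0;75 0 0 0 0 0 0"

```text
time: 22.6
tool_pos: [0.4886, -0.3303, 0.1661]
tool_rot: [-3.141, -0.001, 1.572]
contact_force: [-0.4, 0.1, -0.3]
opening: 0.0689
grip_force: 0.0
```

```bash
python3 - <<'E'
from h import *
p=robot.read_camera('scene')
cv2.imwrite('pics/s3c.png',cv2.resize(p['img'][80:380,90:490,::-1],None,fx=1.9,fy=1.9))
bl=blue(p)
for n,g in dict(tall_bottle=(.592,.062),square_bottle=(.592,-.038),conical_flask=(.512,.012),jar=(.489,-.332)).items():
    k=caps[n];u=proj(p,(*g,k[2])); b=min(bl,key=lambda b:np.hypot(*(b[0]-u)))
    print(n,np.round(u),np.round(b[0],1),np.round(fit(p,b[0],g,*k),4))
E
```

```text
tall_bottle [359. 175.] [359.8 176.1] [0.5893 0.0707]
square_bottle [332. 205.] [333.  206.2] [ 0.5901 -0.0309]
conical_flask [320. 175.] [320.5 175.3] [0.506  0.0211]
jar [208. 278.] [208.7 279.7] [ 0.4881 -0.3313]
```

View pics/s3c.png

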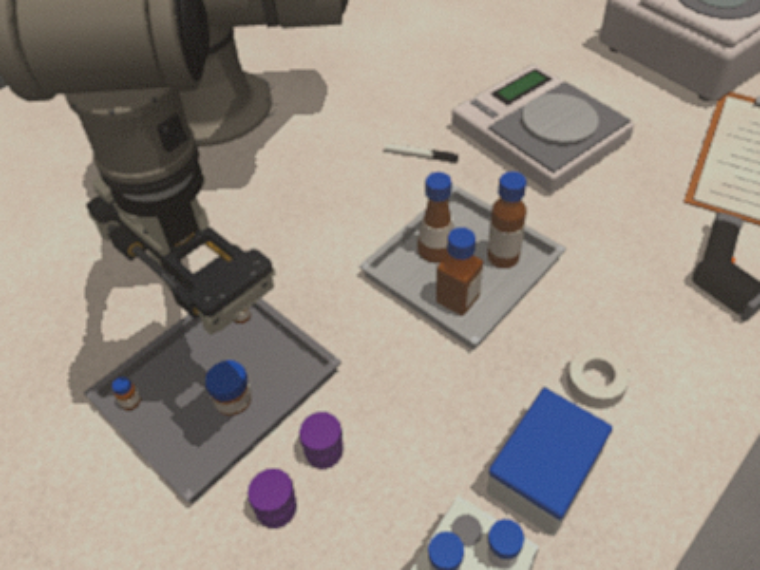

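All three bottles stand in the steel tray, at (437,245), (507,250) and (458,290). The jar is alone at (228,385). Lowering onto the jar.

Request:
apply_moves:
  motion: "75 -0.1 0 4 0 0 0;75 0 0 4 0 0 0;75 0 0 4 0 0 0;75 0 0 1.8 0 0 0;75 0 0 0 0 0 0;75 0 0 0 0 0 0"

```text
time: 23.4
tool_pos: [0.4892, -0.3327, 0.0294]
tool_rot: [3.14, 0.001, 1.572]
contact_force: [0.2, 0.7, -0.0]
opening: 0.0689
grip_force: 0.0
```

Request:
apply_moves:
  motion: "0 0 0 0 0 0 0;0 0 0 0 0 0 0;0 0 0 0 0 0 0;0 0 0 0 0 0 0;0 0 0 0 0 0 0;0 0 0 -1 0 0 0;0 0 0 -4 0 0 0;0 0 0 -5 0 0 0;0 0 0 -5 0 0 0;0 0 0 -4 0 0 0;0 0 0 -4 0 0 0;0 0 0 0 0 0 0;0 0 0 0 0 0 0"

```text
time: 25.02
tool_pos: [0.4878, -0.3325, 0.2573]
tool_rot: [-3.14, -0.001, 1.571]
contact_force: [0.4, 0.2, -1.2]
opening: 0.0424
grip_force: 30.0
```

Request:
apply_moves:
  motion: "0 3 0.2 0 0 0 0;0 5 0.2 0 0 0 0;0 5 0.2 0 0 0 0;0 5 0.2 0 0 0 0;0 5 0.2 0 0 0 0;0 5 0.2 0 0 0 0;0 5 0.2 0 0 0 0;0 5 0.2 0 0 0 0;0 5 0.2 0 0 0 0;0 2 0 0 0 0 0;0 0 0 0 0 0 0;0 0 0 0 0 0 0"

```text
time: 26.52
tool_pos: [0.5059, 0.1164, 0.2572]
tool_rot: [-3.14, 0.001, 1.571]
contact_force: [0.3, -0.0, -1.9]
opening: 0.0435
grip_force: 30.0
```

```bash
python3 - <<'E'
from h import *
o,p=wrist(); print(o['tool_pos']); save(p,'w2')
print(proj(p,(.506,.318,.06)))
for d in robot.search_frame('pan',p): print(np.round(d['centre'],3),d['score'],proj(p,d['centre']))
E
```

```text
[0.50591194 0.11642359 0.25724075]
[322.76733001   7.26566728]
[0.471 0.28  0.045] 0.73 [295.050789    45.93098821]
```

View pics/w2.png

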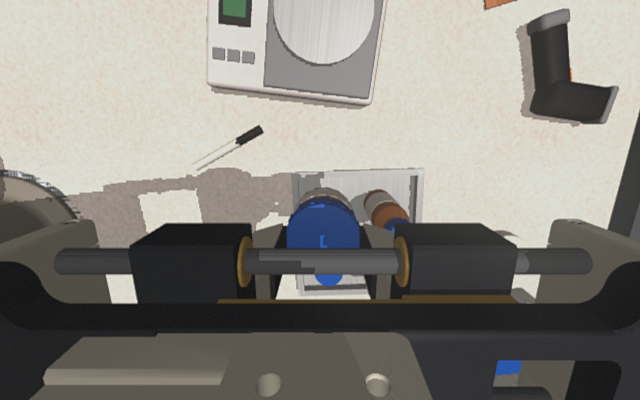

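Jar is held at (323,215). The pan's disc is cut by the upper edge at (324,10). Going 9 cm closer to fit it.

Request:
apply_moves:
  motion: "0 4 0 0 0 0 0;0 5 0 0 0 0 0;0 0 0 0 0 0 0;0 0 0 0 0 0 0"

```text
time: 27.12
tool_pos: [0.5064, 0.2061, 0.258]
tool_rot: [-3.141, 0.001, 1.57]
contact_force: [0.9, 0.4, -1.5]
opening: 0.0434
grip_force: 30.0
```

```bash
python3 - <<'E'
from h import *
o,p=wrist(); save(p,'w3'); print(o['tool_pos'])
g=cv2.GaussianBlur(cv2.cvtColor(p['img'],cv2.COLOR_RGB2GRAY),(3,3),0)
gx,gy=cv2.Sobel(g,cv2.CV_32F,1,0),cv2.Sobel(g,cv2.CV_32F,0,1); mag=np.hypot(gx,gy)
# pan rim: maximise mean radial gradient of the projected 60 mm circle (top and its edge), grid search
a=np.linspace(0,2*np.pi,120)
best=[]
for x in np.arange(.48,.535,.001):
  for y in np.arange(.29,.345,.001):
    P=np.array([proj(p,(x+.06*np.cos(t),y+.06*np.sin(t),.06)) for t in a]).round().astype(int)
    ok=(P[:,0]>=0)&(P[:,0]<640)&(P[:,1]>=0)&(P[:,1]<160)
    if ok.sum()>60: best.append((np.minimum(mag[P[ok,1],P[ok,0]],150).mean(),x,y,ok.sum()))
best.sort(reverse=True); print(np.round(best[:6],3))
P=[proj(p,(best[0][1]+.06*np.cos(t),best[0][2]+.06*np.sin(t),.06)).round().astype(int) for t in a]
im=p['img'][:,:,::-1].copy()
for q in P: cv2.circle(im,tuple(int(v) for v in q),0,(0,0,255),-1)
cv2.imwrite('pics/w3o.png',im)
E
```

```text
[0.50644053 0.20613835 0.25803821]
[[149.444   0.507   0.317 120.   ]
 [142.844   0.506   0.317 120.   ]
 [142.353   0.507   0.316 120.   ]
 [140.571   0.508   0.317 120.   ]
 [137.367   0.507   0.318 120.   ]
 [131.691   0.506   0.318 120.   ]]
```

View pics/w3o.png

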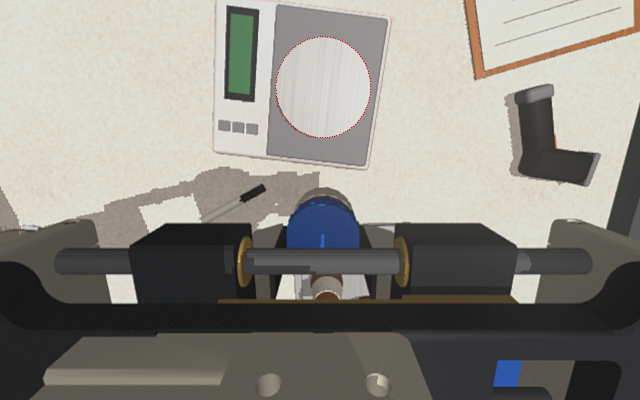

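The red circle hugs the pan rim, so the pan centre is (0.507, 0.317). Setting the jar down there.

Request:
apply_moves:
  motion: "0 4 0 0 0 0 0;0 5 0 0 0 0 0;0 2.1 0.1 0 0 0 0;0 0 0 4 0 0 0;0 0 0 5 0 0 0;0 0 0 4 0 0 0;0 0 0 2.5 0 0 0;0 0 0 0.8 0 0 0;0 0 0 0 0 0 0;0 0 0 0 0 0 0"

```text
time: 28.42
tool_pos: [0.5084, 0.3182, 0.0967]
tool_rot: [3.139, -0.001, 1.57]
contact_force: [0.7, -0.3, -1.2]
opening: 0.0432
grip_force: 30.0
```

Request:
apply_moves:
  motion: "0 0 0 0.5 0 0 0;0 0 0 0.4 0 0 0;0 0 0 0 0 0 0;0 0 0 0 0 0 0"

```text
time: 28.92
tool_pos: [0.5074, 0.3182, 0.0863]
tool_rot: [3.142, -0.0, 1.571]
contact_force: [0.5, -0.0, -0.7]
opening: 0.0432
grip_force: 30.0
```

Request:
apply_moves:
  motion: "0 0 0 0.2 0 0 0;0 0 0 0 0 0 0;0 0 0 0 0 0 0"

```text
time: 29.3
tool_pos: [0.5076, 0.3183, 0.0846]
tool_rot: [3.141, -0.001, 1.571]
contact_force: [-0.3, 0.6, 2.6]
opening: 0.043
grip_force: 30.0
```

Request:
apply_moves:
  motion: "75 0 0 0 0 0 0;75 0 0 0 0 0 0;75 0 0 0 0 0 0;75 0 0 -2 0 0 0;75 0 0 -4 0 0 0;75 0 0 -4 0 0 0;60 -3.6 1.2 -1.5 0 0 0;60 -4.4 1.5 0 0 0 0;60 -4.4 1.5 0 0 0 0;60 -4.4 1.5 0 0 0 0;60 -4.4 1.4 0 0 0 0;60 -4.4 1.4 0 0 0 0;60 0 0 0 0 0 0;60 0 0 0 0 0 0"

```text
time: 31.05
tool_pos: [0.5921, 0.0625, 0.199]
tool_rot: [-3.141, -0.001, 1.57]
contact_force: [0.2, 0.6, 0.2]
opening: 0.0552
grip_force: 0.0
```

```bash
python3 - <<'E'
from h import *
for c in ('top','scene'):
    p=robot.read_camera(c); bl=blue(p); k=(.023,.095,.112)
    u=proj(p,(.507,.317,.112)); b=min(bl,key=lambda b:np.hypot(*(b[0]-u))); print(c,u,b,np.round(fit(p,b[0],(.507,.317),*k),4))
save(p,'s4');cv2.imwrite('pics/s4c.png',cv2.resize(p['img'][80:280,250:490,::-1],None,fx=2.5,fy=2.5))
E
```

```text
top [203.32622188 198.84489438] (array([203.57837838, 199.02162162]), np.int32(185)) [0.5071 0.3184]
scene [387.1625341 127.3829273] (array([359.71929825, 176.14912281]), np.int32(114)) [0.5672 0.1056]
```

View pics/s4c.png

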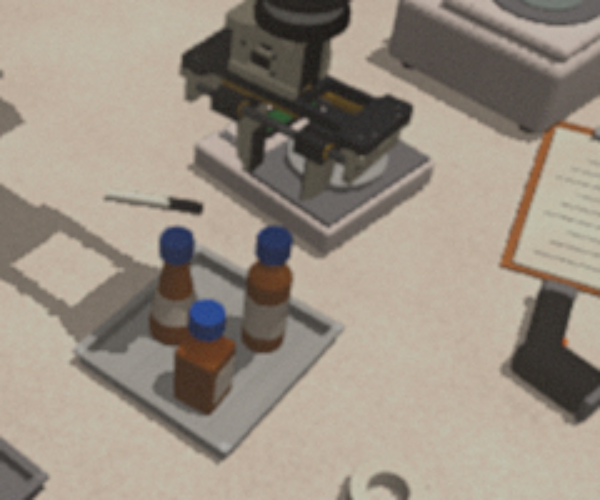

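The top view puts the jar at (0.507, 0.318), within 2 mm of the pan centre. In the scene crop the three bottles stand upright at (175,300), (267,300) and (205,370). The gripper hides the jar there. Now the tall bottle goes back.

Request:
apply_moves:
  motion: "60 0 0 3 0 0 0;60 0 0 3 0 0 0;60 0 0 1.4 0 0 0;60 0 0 0 0 0 0;60 0 0 0 0 0 0;0 0 0 0 0 0 0;0 0 0 0 0 0 0;0 0 0 0 0 0 0;0 0 0 0 0 0 0;0 0 0 0 0 0 0;0 0 0 -1 0 0 0;0 0 0 -3 0 0 0;0 0 0 -3 0 0 0;0 0 0 0 0 0 0;0 0 0 0 0 0 0"

```text
time: 33.02
tool_pos: [0.5915, 0.0621, 0.1939]
tool_rot: [-3.139, -0.0, 1.571]
contact_force: [0.5, 0.1, -3.1]
opening: 0.0312
grip_force: 30.0
```

Request:
apply_moves:
  motion: "0 0 0 -3 0 0 0;0 0 0 -4 0 0 0;0 0 0 -2.5 0 0 0;0 -2 -0.7 0 0 0 0;0 -4 -1.2 0 0 0 0;0 -4.5 -1.4 0 0 0 0;0 -4.5 -1.4 0 0 0 0;0 -4.5 -1.4 0 0 0 0;0 -4.5 -1.4 0 0 0 0;0 -4 -1.2 0 0 0 0;0 -3.2 -1 0 0 0 0;0 -2 -0.6 0 0 0 0;0 0 0 3 0 0 0;0 0 0 5 0 0 0;0 0 0 5 0 0 0;0 0 0 2 0 0 0;0 0 0 0.8 0 0 0;0 0 0 0 0 0 0;0 0 0 0 0 0 0"

```text
time: 35.4
tool_pos: [0.4899, -0.2703, 0.1332]
tool_rot: [3.14, 0.001, 1.571]
contact_force: [-0.3, -0.9, -1.8]
opening: 0.0313
grip_force: 30.0
```

Request:
apply_moves:
  motion: "0 0 -0.1 0.4 0 0 0;0 0 0 0.3 0 0 0;0 0 0 0 0 0 0;0 0 0 0 0 0 0"

```text
time: 35.9
tool_pos: [0.4886, -0.2701, 0.1257]
tool_rot: [3.141, 0.001, 1.571]
contact_force: [-1.2, 0.3, 2.0]
opening: 0.0313
grip_force: 30.0
```

Request:
apply_moves:
  motion: "0 0 0 0.2 0 0 0;0 0 0 0 0 0 0;0 0 0 0 0 0 0"

```text
time: 36.28
tool_pos: [0.4893, -0.2707, 0.1256]
tool_rot: [3.138, 0.003, 1.571]
contact_force: [-2.1, 1.5, 13.5]
opening: 0.0317
grip_force: 30.1
```

Request:
apply_moves:
  motion: "0 0 0 -0.2 0 0 0;60 0 0 0 0 0 0;60 0 0 0 0 0 0;60 0 0 0 0 0 0;60 0 0 -2 0 0 0;60 0 0 -4 0 0 0;60 3.2 1.4 0 0 0 0;60 5 2.2 0 0 0 0;60 5 2.3 0 0 0 0;60 5 2.3 0 0 0 0;60 5 2.2 0 0 0 0;60 0 0 0 0 0 0;60 0 0 0 0 0 0"

```text
time: 37.9
tool_pos: [0.5921, -0.0381, 0.1849]
tool_rot: [-3.141, 0.0, 1.571]
contact_force: [0.3, -0.5, 0.9]
opening: 0.0553
grip_force: 0.0
```

Request:
apply_moves:
  motion: "60 0 0 3 0 0 0;60 0 0 4 0 0 0;60 0 0 1.6 0 0 0;60 0 0 0 0 0 0;60 0 0 0 0 0 0;0 0 0 0 0 0 0;0 0 0 0 0 0 0;0 0 0 0 0 0 0;0 0 0 0 0 0 0;0 0 0 0 0 0 0;0 0 0 -1 0 0 0;0 0 0 -3 0 0 0;0 0 0 -5 0 0 0;0 0 0 -5 0 0 0;0 0 0 -4 0 0 0;0 0 0 0 0 0 0;0 0 0 0 0 0 0"

```text
time: 40.02
tool_pos: [0.5915, -0.0378, 0.2777]
tool_rot: [-3.139, -0.001, 1.571]
contact_force: [0.3, -0.1, -2.6]
opening: 0.0318
grip_force: 30.0
```

Request:
apply_moves:
  motion: "0 -2 -0.6 0 0 0 0;0 -4 -1.1 0 0 0 0;0 -4.7 -1.3 0 0 0 0;0 -4.8 -1.4 0 0 0 0;0 -4.8 -1.4 0 0 0 0;0 -4.7 -1.4 0 0 0 0;0 -4.7 -1.3 0 0 0 0;0 -4 -1.1 0 0 0 0;0 -2 -0.6 0 0 0 0;0 0 0 0 0 0 0;0 0 0 3 0 0 0;0 0 0 5 0 0 0;0 0 0 5 0 0 0;0 0 0 3 0 0 0;0 0 0 0.8 0 0 0;0 0 0 0 0 0 0;0 0 0 0 0 0 0"

```text
time: 42.15
tool_pos: [0.4913, -0.3953, 0.1131]
tool_rot: [3.139, 0.002, 1.571]
contact_force: [-1.3, -0.2, -2.1]
opening: 0.032
grip_force: 30.0
```

Request:
apply_moves:
  motion: "0 0 -0.1 0.4 0 0 0;0 0 0 0 0 0 0;0 0 0 0 0 0 0"

```text
time: 42.52
tool_pos: [0.4894, -0.395, 0.1074]
tool_rot: [3.141, 0.0, 1.571]
contact_force: [-1.0, -0.8, -2.2]
opening: 0.0318
grip_force: 30.0
```

Request:
apply_moves:
  motion: "0 0 0 0.4 0 0 0;0 0 0 0.2 0 0 0;0 0 0 0 0 0 0;0 0 0 0 0 0 0"

```text
time: 43.02
tool_pos: [0.4894, -0.3949, 0.1012]
tool_rot: [3.142, -0.0, 1.571]
contact_force: [-0.5, -0.0, -2.5]
opening: 0.0319
grip_force: 30.0
```

Request:
apply_moves:
  motion: "0 0 0 0.2 0 0 0;0 0 0 0 0 0 0;0 0 0 0 0 0 0"

```text
time: 43.4
tool_pos: [0.4897, -0.3951, 0.0997]
tool_rot: [3.141, 0.001, 1.571]
contact_force: [0.4, 0.5, 3.6]
opening: 0.032
grip_force: 30.0
```

Request:
apply_moves:
  motion: "60 0 0 0 0 0 0;60 0 0 0 0 0 0;60 0 0 0 0 0 0;60 0 0 -3 0 0 0;60 0 0 -5 0 0 0;60 0 0 -1 0 0 0;60 3.7 0.2 0 0 0 0;60 5 0.3 0 0 0 0;60 5 0.3 0 0 0 0;60 5 0.3 0 0 0 0;60 5 0.3 0 0 0 0;60 5 0.3 0 0 0 0;60 5 0.3 0 0 0 0;60 5 0.2 0 0 0 0;60 2 0 0 0 0 0;60 0 0 0 0 0 0;60 0 0 0 0 0 0"

```text
time: 45.52
tool_pos: [0.5112, 0.0114, 0.1888]
tool_rot: [-3.141, 0.0, 1.571]
contact_force: [-0.0, 0.0, 0.1]
opening: 0.0552
grip_force: 0.0
```

Request:
apply_moves:
  motion: "60 0 0 3 0 0 0;60 0 0 3.5 0 0 0;60 0 0 1.6 0 0 0;60 0 0 0 0 0 0;60 0 0 0 0 0 0;0 0 0 0 0 0 0;0 0 0 0 0 0 0;0 0 0 0 0 0 0;0 0 0 0 0 0 0;0 0 0 0 0 0 0;0 0 0 -1 0 0 0;0 0 0 -3 0 0 0;0 0 0 -5 0 0 0;0 0 0 -5 0 0 0;0 0 0 -3.5 0 0 0;0 0 0 0 0 0 0;0 0 0 0 0 0 0"

```text
time: 47.65
tool_pos: [0.5104, 0.0122, 0.2817]
tool_rot: [-3.139, -0.0, 1.571]
contact_force: [0.4, 0.3, -2.1]
opening: 0.0318
grip_force: 30.0
```

Request:
apply_moves:
  motion: "0 -2 -0.6 0 0 0 0;0 -4 -1 0 0 0 0;0 -4.5 -1.1 0 0 0 0;0 -4.5 -1.1 0 0 0 0;0 -4.5 -1.1 0 0 0 0;0 -4.5 -1.1 0 0 0 0;0 -4.5 -1 0 0 0 0;0 -4 -1 0 0 0 0;0 -2 -0.5 0 0 0 0;0 0 0 0 0 0 0;0 0 0 3 0 0 0;0 0 0 5 0 0 0;0 0 0 5 0 0 0;0 0 0 3 0 0 0;0 0 0 0.7 0 0 0;0 0 0 0 0 0 0;0 0 0 0 0 0 0"

```text
time: 49.78
tool_pos: [0.4273, -0.3333, 0.1178]
tool_rot: [3.139, 0.002, 1.571]
contact_force: [0.4, -0.4, -1.9]
opening: 0.032
grip_force: 30.0
```

Request:
apply_moves:
  motion: "0 0 0 0.3 0 0 0;0 0 0 0 0 0 0;0 0 0 0 0 0 0"

```text
time: 50.15
tool_pos: [0.4264, -0.333, 0.1134]
tool_rot: [3.141, 0.0, 1.571]
contact_force: [0.3, -0.5, -2.0]
opening: 0.0319
grip_force: 30.0
```

Request:
apply_moves:
  motion: "0 0 0 0.3 0 0 0;0 0 0 0.1 0 0 0;0 0 0 0 0 0 0;0 0 0 0 0 0 0"

```text
time: 50.65
tool_pos: [0.4264, -0.3329, 0.1092]
tool_rot: [3.141, -0.0, 1.571]
contact_force: [0.2, 0.3, -1.8]
opening: 0.0321
grip_force: 30.0
```

Request:
apply_moves:
  motion: "0 0 0 0.2 0 0 0;0 0 0 0 0 0 0;0 0 0 0 0 0 0"

```text
time: 51.02
tool_pos: [0.427, -0.3334, 0.1086]
tool_rot: [3.14, 0.002, 1.571]
contact_force: [-0.2, 2.6, 6.6]
opening: 0.0319
grip_force: 30.0
```

Touching down. Release, rise, withdraw to the middle and check.

Request:
apply_moves:
  motion: "60 0 0 0 0 0 0;60 0 0 0 0 0 0;60 0 0 0 0 0 0;60 0 0 -3 0 0 0;60 0 0 -5 0 0 0;60 0 0 -4 0 0 0;60 4 0 0 0 0 0;60 5 0 0 0 0 0;60 5 0 0 0 0 0;60 5 0 0 0 0 0;60 5 0 0 0 0 0;60 5 0 0 0 0 0;60 4 0 0 0 0 0;60 0 0 0 0 0 0;60 0 0 0 0 0 0"

```text
time: 52.9
tool_pos: [0.4264, -0.0033, 0.2272]
tool_rot: [3.142, 0.0, 1.571]
contact_force: [-0.0, 0.6, 0.1]
opening: 0.0554
grip_force: 0.0
```

```bash
python3 - <<'E'
from h import *
print('start scene: tall .4835 -.2700, sq .4896 -.3927, con .4247 -.3316; top: sq .4903 -.3973 con .4251 -.3356')
G=dict(tall_bottle=(.488,-.270),square_bottle=(.49,-.395),conical_flask=(.426,-.333),jar=(.507,.317)); caps['jar']=(.023,.095,.112)
for c in ('top','scene'):
    p=robot.read_camera(c); bl=blue(p)
    for n,g in G.items():
        k=caps[n];u=proj(p,(*g,k[2])); b=min(bl,key=lambda b:np.hypot(*(b[0]-u)))
        print(c,n,np.round(u),np.round(b[0],1),b[1],np.round(fit(p,b[0],g,*k),4))
cv2.imwrite('pics/s5c.png',cv2.resize(p['img'][80:380,90:490,::-1],None,fx=1.9,fy=1.9))
E
```

```text
start scene: tall .4835 -.2700, sq .4896 -.3927, con .4247 -.3316; top: sq .4903 -.3973 con .4251 -.3356
top tall_bottle [404. 199.] [404.1 199.7] 117 [ 0.487 -0.271]
top square_bottle [446. 198.] [445.5 198.7] 114 [ 0.4886 -0.3971]
top conical_flask [426. 220.] [426.2 220.6] 116 [ 0.4258 -0.3355]
top jar [203. 199.] [203.6 199. ] 185 [0.5071 0.3184]
scene tall_bottle [223. 233.] [222.2 235.7] 253 [ 0.4836 -0.27  ]
scene square_bottle [175. 279.] [177.3 281. ] 287 [ 0.488  -0.3926]
scene conical_flask [181. 240.] [183.3 242.4] 214 [ 0.4252 -0.3311]
scene jar [387. 127.] [388.  128.2] 117 [0.5053 0.326 ]
```

View pics/s5c.png

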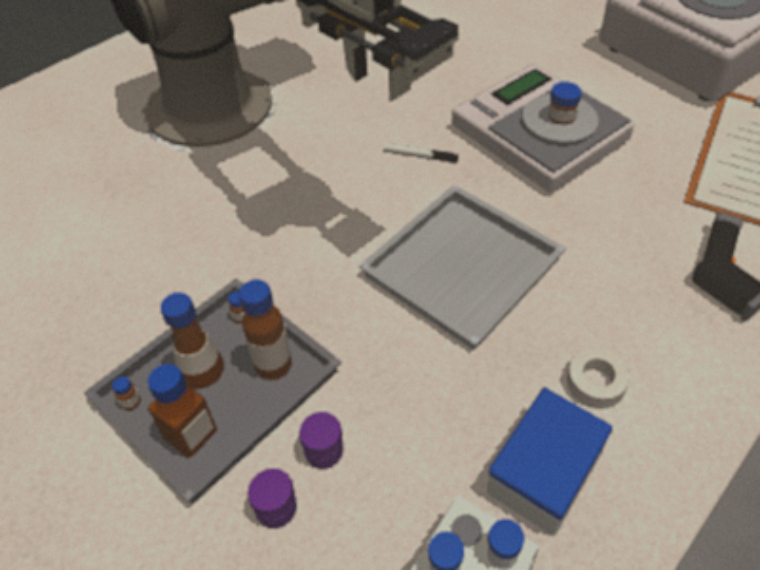

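The jar stands in the middle of the pan at (564,103). The bottles are back upright at (195,345), (265,330) and (182,410), within 2 mm of where they started. The vials at (125,392) and (237,305) are untouched. Handing in.

```bash
python3 -c "
from cell import robot
print(robot.hand_in())"
```

```text
the job is handed in; nothing more can be done
None
```

The job is handed in at about 53 s of the 144 s allowed: the jar is within about 2 mm of the pan centre by the top camera, all three bottles are upright within about 2 mm of their starting spots, and the vials and purple look-alikes were left alone; the hand-in returned no verdict.

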